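# Unlock the parts bin and clear the stuck axle block into it

### The job

First swing the brass cam lock fully aside, since it holds the bin's blue lid shut, then raise the lid by its bar until it stands open by itself. After that push the stuck zinc axle block out of the chute from behind, through the open gap between the chute's lips, until the whole block is clear on the apron, then carry it over and set it down flat on the floor of the bin without dropping it. Leave the lid open, the lock aside, and all the other things on the bench where they are.

Things in the scene. Friction and masses are not known exactly. Their poses are not given: they have to be found in the camera images.
- bin: Cream tin bin fixed to the bench, outside 156 (x) x 212 (y) x 75 mm high, walls and floor 5 mm thick. Origin at the centre of its underside on the bench, z up; its front faces its own -x (towards the robot), its lid hinge is along its +x rim, its cam lock stands beside its +y wall. Its position and yaw vary.
- bin_floor (a point): Centre of the bin's inner floor (5 mm above the bench), axes as the bin. The inside is 146 x 202 mm and 70 mm deep.
- lid (a joint): Angle of the blue tin lid (rad): 0 shut, 1.57 upright, stop at 1.7, leaning slightly back. It hinges about the bin's +y axis through point lid_hinge. It stays where it is left (stiff hinge, about 3.5 N at the bar). The cam lock's tongue stops it after about 0.03 rad while the lock is closed.
- lid_hinge (a point): Middle of the lid's hinge line, on the bin's +x rim, 75 mm above the bench; axes as the bin, hinge line along y.
- lid_bar (a point): Middle of the lid's bar handle: round steel bar, 10 mm thick, 100 mm long along y, 47 mm ahead of the lid's front edge in its plane, on two side arms (a finger fits down the 42 x 90 mm window between bar and lid). It lies 205 mm from the hinge line, 3 mm above it when shut: 78 mm above the bench shut, 280 upright. It can turn between the fingers. This frame turns with the lid.
- cam_lock (a joint): Angle of the brass cam lock lever (rad): starts between 0 and 0.3, closed, its tongue lying over the lid's +y edge. It grows counterclockwise seen from above, to its stop at 1.65; the tongue is clear of the lid from about 1.3 on. It turns with about 1 N at the post and stays where it is left.
- cam_pivot (a point): Pivot of the cam lock lever on a bracket beside the bin's +y wall, 82 mm above the bench; the lever turns about the vertical through it. Axes as the bin.
- cam_grip (a point): Grip point on the lever's upright round brass post, 16 mm thick, which stands at the lever's end, 65 mm from the pivot: from the bin's +y side (angle 0) it swings to the -x side (angle 1.57). The point is 120 mm above the bench; the post is bare from 92 mm up to its top at 140 mm. The lever itself lies flat, 84 to 92 mm above the bench.
- chute: Zinc parts chute fixed to the bench; place and yaw vary. Origin on the bench under the centre of its level throat, x the way parts run out, z up. Floor 6 mm above the bench throughout. Throat: x -55 to 55 mm, 60 mm wide between 45 mm high walls, with inturned lips along both (underside 45, top 48 mm above the bench) that leave a 40 mm wide open gap along the middle.
- chute_window (a point): Centre, on the chute's floor, of the open window behind the throat (chute x -138 to -55 mm), where the channel is 60 mm wide between its walls and has no lips. Farther back the chute rises at 30 degrees to the shelf. Axes as the chute.
- chute_apron (a point): Centre, on the chute's floor, of the flat apron in front of the throat (chute x 55 to 195 mm), 110 mm wide, without walls or lips. Axes as the chute.
- axle_block: Grey cast zinc axle block, 100 (its x) x 56 (y) x 36 mm high, about 0.55 kg (varies), same at both ends. Origin at the centre of its underside. It starts in the throat under the lips, its x axis along the chute's x, its centre within 15 mm of the chute's origin, its rear end at the throat's rear opening. It slides with 2 to 6 N.
- wheelbarrow: Bystander: red tin wheelbarrow toy, 210 x 85 x 75 mm, loose; leave it alone.
- awl: Bystander: walnut-handled awl lying flat, 155 mm long, loose; leave it alone.
- brush: Bystander: brush lying flat, 170 mm long, loose; leave it alone.
- tin_drum: Bystander: yellow tin drum, 72 mm across, 50 mm high, loose; leave it alone.
- jar: Bystander: amber jar, 62 mm across, 85 mm high, loose; leave it alone.
Mind the look-alikes: they are no part of the job. Of the things like the axle_block, leave any that is orange; of the rest the smaller one is meant.

How it is judged (in metres and radians):
On the way, in this order (a step that is already met when the one before it is completed fails the run):
1. the cam lock is swung aside, clear of the lid, while the lid is still shut (value of joint cam_lock above 1.3 rad and value of joint lid below 0.08 rad), for 0.1 s.
2. the lid is raised to stand open (value of joint lid above 1.3 rad), for 0.2 s.
3. the block has been pushed clear of the chute's lips, with the fingers behind it (x of axle_block in the frame of chute above 0.102 m and height (world z) of axle_block below 0.02 m and x of the grasp point in the frame of axle_block below -0.048 m).
4. the held block is lowered into the bin to within 25 mm of its floor (x of axle_block in the frame of bin_floor between -0.06 and 0.06 m and y of axle_block in the frame of bin_floor between -0.09 and 0.09 m and z of axle_block in the frame of bin_floor below 0.025 m and contact force between the fingers and axle_block above 1 N).
At the end, for the whole second after the job is handed in: The axle block rests released and still, flat on the bin's floor (within 8 mm of it, tilted less than 0.12 rad, its centre within 60 mm along x and 90 mm along y of the floor's centre), the lid stands open beyond 1.3 rad and the cam lock is aside beyond 1.3 rad (x of axle_block in the frame of bin_floor between -0.06 and 0.06 m and y of axle_block in the frame of bin_floor between -0.09 and 0.09 m and z of axle_block in the frame of bin_floor below 0.008 m and angle between axle_block's own z axis and vertical below 0.12 rad and linear speed of axle_block below 0.02 m/s and value of joint each of lid, cam_lock above 1.3 rad); the robot touches nothing.
It fails at once if one of the other loose things (wheelbarrow, awl, brush, tin drum, jar) is shifted more than 30 mm (distance of any of wheelbarrow, awl, brush, tin_drum, jar from where it was at the start of the episode above 0.03 m).
It also fails if it takes over 72 s, if anything falls off the work surface, if the arm or the gripper's body presses on something with over 40 N, if the wrist force passes 120 N, or if a joint passes its speed limit or range.

### The arm

A 6-joint arm with a two-finger parallel gripper is mounted at the origin on the work surface. World frame = base frame: x ahead of the robot, y to its left, z up, the work surface at z = 0. Lengths are in mm, angles in rad, forces in N, time in s.
With the tool pointing down it reaches from about 300 to 875 mm from the base axis. Payload 6.4 kg.
Tool frame: the origin (TCP) lies on the centre line of the jaws, within the pads' length; the fingertips stand 14 mm ahead of it and the grasp point (between the pads) lies 5 mm behind it; z points along the fingers, x is the direction in which the jaws open and shut, and the axes are right-handed (so a half turn about z gives the same grasp; the last joint's range is limited). The gripper opens to 85 mm and grips with 20 to 120 N. Pads are 22 mm wide; open, the fingers measure 114 mm over their backs; the gripper's body (76 mm by 85 mm) begins 54 mm behind the grasp point. The pads swing forward as they close: fully open they stand 13 mm farther back than shut.
Start: joints at [0.92, 0.181, 1.607, -0, 1.354, -0.206], TCP at [247.401, 519.071, 245.288] pointing down, gripper open.
Joint ranges: [-2.99, 2.99], [-0.89, 2.07], [0.3, 2.58], [-1.14, 4.28], [0, 2.63], [-3.12, 3.12]. Speed limits (rad/s): [2.57, 2.57, 3.01, 3.14, 3.14, 3.14].

### API

Orientations are given as [roll, pitch, yaw] about the fixed x, y, z axes, in that order (R = Rz(yaw) Ry(pitch) Rx(roll)).
In Python, from workcell import sensors, grab_frame, get_calibration, arm gives the robot as it stands.
- The arm moves only by the shell command python3 -m crank 'ROWS' [OPENING]. ROWS is JSON, a list of rows, each a list of 6 numbers: the shift along the tool's x, y, z as a fraction of full scale, then the turn, a rotation vector about the tool's x, y, z as a fraction of full scale. In form: [[x, y, z, ax, ay, az], ...]. A call has 1 to 10 rows; each row shifts and turns the commanded pose from where the row before left it, along the tool's axes as they then stand; what a row does not reach is not made up. Full scale, the value 1, is 0.03 m for a shift and 4 degrees for a turn. A row lasts 1/12 s, in which the tool goes at most 41.7 mm and 7.16 degrees, less where a joint would pass 70% of its speed; a pose out of reach is approached as far as the arm can. A call with a number of a shift or a turn outside -1 to 1 is refused whole. A call with a gripper value outside its range is refused whole. OPENING is the opening, from -1 (shut) to 1 (fully open), set as the call begins (- or left out, the last holds). The fingers move at their own pace and stop on an object; the grip force is fixed at half the most. Time passes only in rows, so rows that do not move let the fingers close. It gives the time, the measured TCP pose, the force and the opening at its end, in the units of the state.
- sensors.observe(): the state, without advancing time (a new reading comes with each control period).
- grab_frame(name): name is "scene" or "top" or "wrist"; returns the picture (400x640x3 uint8, red, green, blue); there is no depth.
- get_calibration(name): a dict with "fx", "fy", "cx", "cy" (pixels), "T" (4x4, takes a point from camera to world coordinates); the wrist camera has in their place "hand_eye" (4x4, takes a point from camera to tool coordinates, whose origin is the TCP and whose axes are the tool frame's). Camera axes: x right, y down, z forward; pixel columns grow to the right and rows downward; lengths in mm; the calibration is good to about 2 mm. A picture is of the moment at which its call begins: read the wrist's pose just before it. get_calibration takes no time and is no camera call.
- arm.job_done(): hands the job in, once; it reports no verdict.
The state is a dict: "time_s": time; "joint_positions": joint angles; "qd": joint speeds; "joint_efforts": joint torques, N m; "tool_pos": TCP position; "orientation": TCP orientation; "wrist_force": force on the tool from outside, world axes, zero at the start; "torque": the same for the moment, N m; "finger_gap": finger opening in mm.
Only numpy, scipy, OpenCV 4.12 (cv2) and the standard library are available. Lean on these libraries where they do the work, as an engineer would, in place of code of your own. Each camera call takes 0.05 s, during which the arm holds its last target.

## Working session

There is one attempt and no reset: what is moved stays moved. The work goes in short steps, Python scripts to look and compute and a shell command to move; the robot and the scene stay as the last step left them, time stands still between calls to the robot, and variables do not carry over. Pictures are saved under pics/ and viewed, and the job is handed in when it is done.

```bash
ls; mkdir -p pics; python3 - <<'E'
from workcell import sensors, grab_frame, get_calibration, arm
import cv2
print(sensors.observe())
for n in ["scene","top","wrist"]:
    f=grab_frame(n); cv2.imwrite(f"pics/{n}0.png",f[:,:,::-1]); print(n,get_calibration(n))
E
```

```text
pics
{'time_s': 0.0, 'joint_positions': array([ 9.19692026e-01,  1.81569073e-01,  1.60802233e+00,  2.12694876e-05,
        1.35379457e+00, -2.06305056e-01]), 'qd': array([ 0.00031964, -0.00080062,  0.00025727, -0.00096772,  0.00057379,
       -0.00131836]), 'joint_efforts': array([-1.19263546e-03, -4.44884598e+01, -3.51331758e+01, -5.45230687e-04,
        9.41390317e-03,  3.48353922e-06]), 'tool_pos': array([247.05909696, 518.62550553, 244.36144849]), 'orientation': array([-3.14120498e+00,  1.75103608e-03,  1.12599282e+00]), 'wrist_force': array([-0.87529625,  0.15383755,  0.31292399]), 'torque': array([-0.00579307,  0.0105001 ,  0.00498878]), 'finger_gap': 85.56456542176267}
scene {'fx': 362.05826095216867, 'fy': 362.05826095216867, 'cx': 314.7443063301889, 'cy': 196.69405028482691, 'T': array([[ 8.87752518e-01,  3.63745691e-01, -2.82107318e-01,
         8.64955695e+02],
       [ 4.60100157e-01, -7.20148820e-01,  5.19320250e-01,
        -6.97635807e+02],
       [-1.42587486e-02, -5.90825481e-01, -8.06673378e-01,
         1.08432209e+03],
       [ 0.00000000e+00,  0.00000000e+00,  0.
[... 254 characters left out ...]
414e-01, -1.76546573e-03,  2.35211439e-04,
        -1.07602501e+02],
       [-8.77127562e-06, -1.27179024e-01, -9.91879779e-01,
         1.18777634e+03],
       [ 0.00000000e+00,  0.00000000e+00,  0.00000000e+00,
         1.00000000e+00]])}
wrist {'fx': 346.4942881524891, 'fy': 346.4942881524891, 'cx': 320.18194280981976, 'cy': 191.71990691544, 'hand_eye': array([[ 9.99999809e-01, -5.43333238e-04, -2.96087945e-04,
        -2.71560441e-01],
       [ 6.10503166e-04,  9.44315404e-01,  3.29041100e-01,
        -8.47825350e+01],
       [ 1.00821440e-04, -3.29041218e-01,  9.44315555e-01,
        -1.29131827e+02],
       [ 0.00000000e+00,  0.00000000e+00,  0.00000000e+00,
         1.00000000e+00]])}
```

View pics/scene0.png

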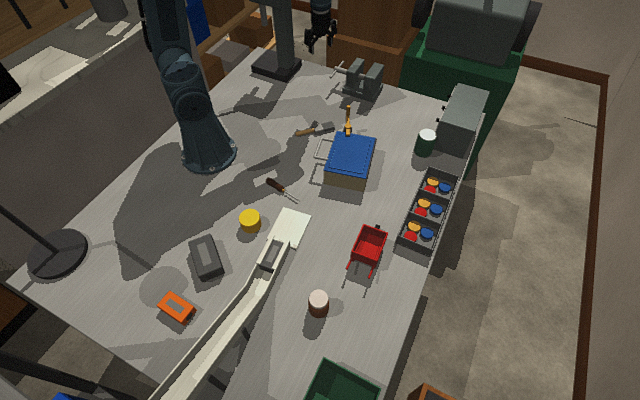

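View pics/top0.png

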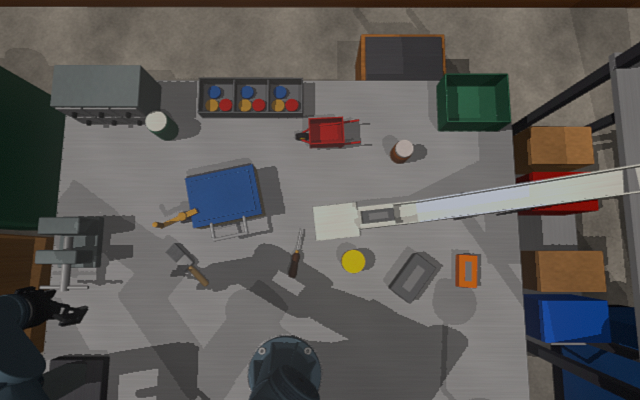

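View pics/wrist0.png

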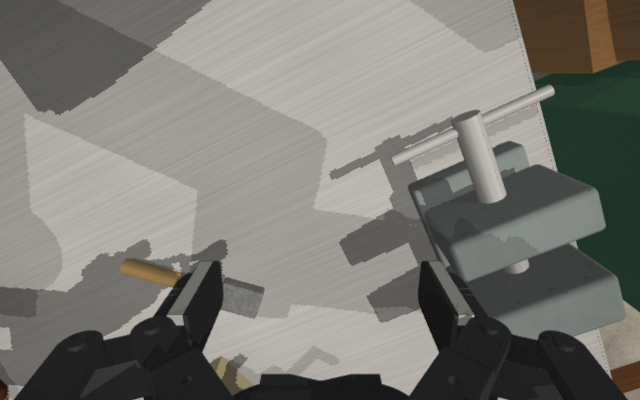

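Candidates for the axle block, in the top view: the grey block in the chute throat (380,214), the larger grey block on the bench (415,275) and the orange block (467,270). The lock is brass at (178,218), with the brush nearby at (190,265). I choose the block in the throat, because it is not orange and is the smaller grey one. Next I check this in close crops.

```bash
cat > h.py <<'E'
import numpy as np, cv2
from workcell import sensors, grab_frame, get_calibration, arm
from scipy.spatial.transform import Rotation as Ro
def Ttool(s=None):
    s=s or sensors.observe(); T=np.eye(4); T[:3,:3]=Ro.from_euler('xyz',s['orientation']).as_matrix(); T[:3,3]=s['tool_pos']; return T
def cam(n,s=None):
    c=get_calibration(n); T=c['T'] if n!='wrist' else Ttool(s)@c['hand_eye']
    return c,np.array(T)
def ray(n,u,v,s=None):
    c,T=cam(n,s); d=T[:3,:3]@np.array([(u-c['cx'])/c['fx'],(v-c['cy'])/c['fy'],1]); return T[:3,3],d
def onz(n,u,v,z,s=None):
    o,d=ray(n,u,v,s); return o+d*(z-o[2])/d[2]
def proj(n,p,s=None):
    c,T=cam(n,s); q=np.linalg.inv(T)@np.append(p,1); return np.array([c['fx']*q[0]/q[2]+c['cx'],c['fy']*q[1]/q[2]+c['cy']])
def shot(n,name):
    s=sensors.observe(); f=grab_frame(n)[:,:,::-1].copy(); cv2.imwrite(f'pics/{name}.png',f); return s,f
E
python3 - <<'E'
import cv2
f=cv2.imread('pics/top0.png'); 
a=cv2.resize(f[150:250,145:275],None,fx=5,fy=5,interpolation=cv2.INTER_CUBIC)
b=cv2.resize(f[170:310,300:490],None,fx=4,fy=4,interpolation=cv2.INTER_CUBIC)
cv2.imwrite('pics/ca.png',a);cv2.imwrite('pics/cb.png',b)
f=cv2.imread('pics/scene0.png')
cv2.imwrite('pics/cc.png',cv2.resize(f[95:205,270:400],None,fx=5,fy=5,interpolation=cv2.INTER_CUBIC))
cv2.imwrite('pics/cd.png',cv2.resize(f[195:305,220:350],None,fx=5,fy=5,interpolation=cv2.INTER_CUBIC))
E
```

```text
(no output)
```

View pics/ca.png

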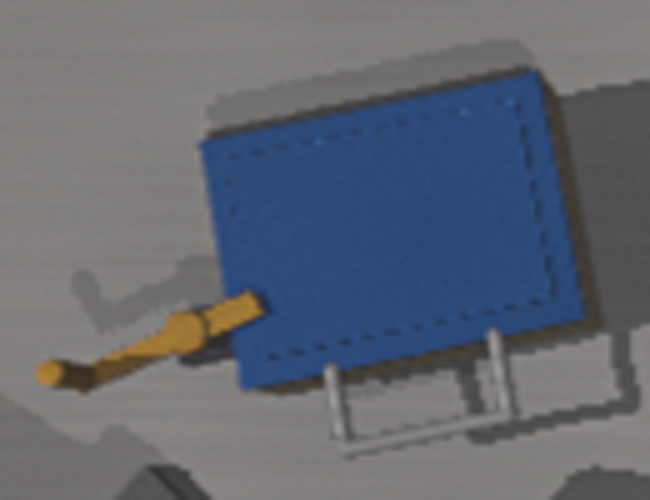

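View pics/cb.png

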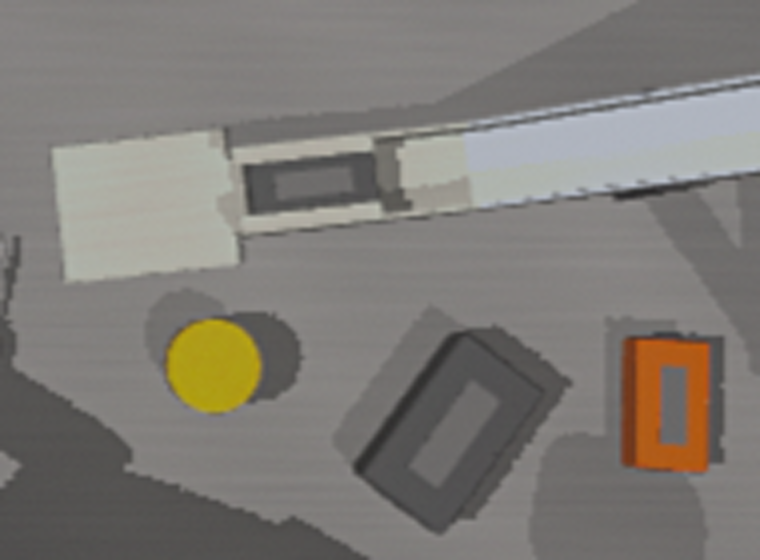

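View pics/cc.png

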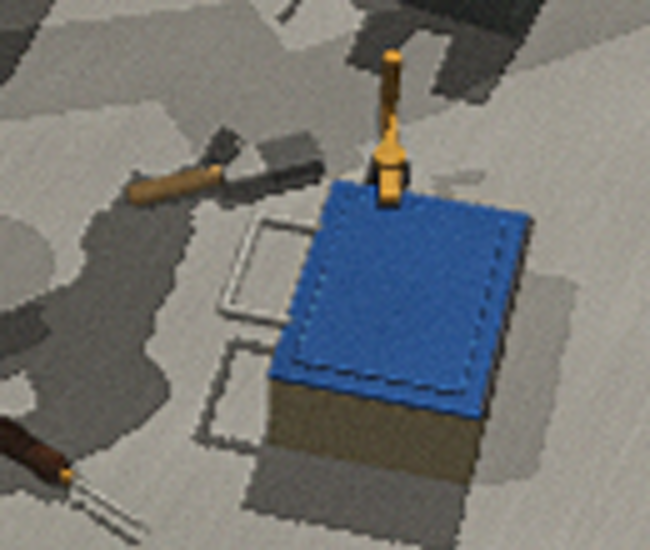

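View pics/cd.png

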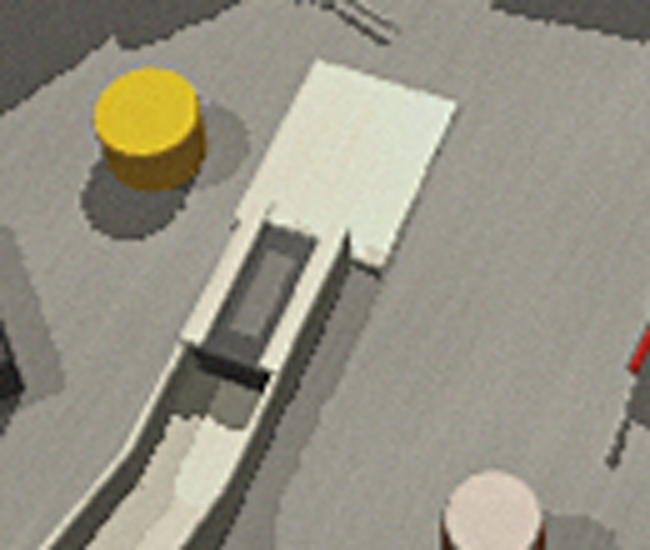

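```bash
python3 - <<'E'
from h import *
t=cv2.imread('pics/top0.png'); s=cv2.imread('pics/scene0.png')
hsv=cv2.cvtColor(t,cv2.COLOR_BGR2HSV)
# lid
m=cv2.inRange(hsv,(100,120,60),(125,255,255)); m[:150]=0;m[250:]=0;m[:,:150]=0;m[:,300:]=0
c=max(cv2.findContours(m,0,2)[0],key=cv2.contourArea)
P=np.array([onz('top',*p[0],78)[:2] for p in c],np.float32)
print('lid rect',cv2.minAreaRect(P))
A=lambda x,y:(x/5+145-.5+.1,y/5+150-.4)
for n,(x,y),z in [('postTop',(50,373),140),('pivot',(186,332),92),('tongue',(253,305),90),('barL',(345,449),78),('barR',(507,412),78),('lidTL',(203,143),78),('lidTR',(540,70),78),('lidBR',(585,320),78),('lidBL',(240,390),78)]:
    print(n,onz('top',*A(x,y),z)[:2].round(1))
B=lambda x,y:(x/5+270-.4,y/5+95-.4)
for n,(x,y),z in [('postTop',(392,55),140),('pivot',(391,152),92),('barL',(266,219),78),('barR',(224,310),78),('lidTL',(333,183),78),('lidTR',(531,216),78),('lidBR',(484,415),78),('lidBL',(272,378),78)]:
    print('sc',n,onz('scene',*B(x,y),z)[:2].round(1))
# chute
C=lambda x,y:(x/4+300-.4,y/4+170-.4)
for n,(x,y),z in [('apFL',(52,148),6),('apFR',(65,282),6),('apRL',(222,128),6),('apRR',(242,262),6),('lipF+',(232,148),48),('lipF-',(240,236),48),('gapF+',(243,165),48),('gapF-',(247,216),48),('blkR+',(378,152),42),('blkR-',(378,205),42)]:
    print(n,onz('top',*C(x,y),z)[:2].round(1))
D=lambda x,y:(x/5+220-.4,y/5+195-.4)
for n,(x,y),z in [('apF-',(457,104),6),('apF+?',(317,60),6),('apR-',(382,270),6),('lipR+',(185,342),48),('gapR-',(265,372),48),('apRear+',(238,218),6),('lipF+',(268,208),48)]:
    print('sc',n,onz('scene',*D(x,y),z)[:2].round(1))
for n,(u,v) in [('drum',(353,262)),('awl tip',(301,232)),('awl',(293,275)),('brushL',(170,246)),('brushR',(205,285))]: print(n,onz('top',u,v,15)[:2].round())
E
```

```text
lid rect ((538.9500122070312, 189.5498809814453), (156.37196350097656, 211.6520233154297), 12.300070762634277)
postTop [446.7 364.1]
pivot [474.6 305.7]
tongue [491.1 267. ]
barL [405.4 211.8]
barR [427.8 115. ]
lidTL [592.4 306.3]
lidTR [638.6 100.4]
lidBR [483.6  69.2]
lidBL [440.8 276.6]
sc postTop [446.6 366.2]
sc pivot [472.8 313.3]
sc barL [411.3 214.9]
sc barR [426.1 115.1]
sc lidTL [440.8 274.5]
sc lidTR [594.6 310.2]
sc lidBR [638.9 108.6]
sc lidBL [488.1  71.5]
apFL [513.7 -84.1]
apFR [405.7 -94.9]
apRL [ 530.2 -221.9]
apRR [ 421.9 -236.8]
lipF+ [ 509.  -225.5]
lipF- [ 440.3 -230.9]
gapF+ [ 495.7 -233.9]
gapF- [ 455.9 -236.6]
blkR+ [ 506.8 -340.7]
blkR- [ 465.1 -339.7]
sc apF- [513.9 -82.7]
sc apF+? [405.6 -94.8]
sc apR- [ 530.9 -222.7]
sc lipR+ [ 458.3 -341.6]
sc gapR- [ 513.8 -336.2]
sc apRear+ [ 423.8 -232.5]
sc lipF+ [ 454.6 -235.3]
drum [ 337. -212.]
awl tip [431. -48.]
awl [296. -24.]
brushL [386. 367.]
brushR [265. 251.]
```

```bash
cat >> h.py <<'E'
def togo(x,y,z,yaw,tool=None):
    """remaining shift (full-scale units, tool axes) to a tool-down pose and turn units"""
    s=sensors.observe(); T=Ttool(s); d=T[:3,:3].T@(np.array([x,y,z])-T[:3,3])/30
    Rt=(Ro.from_euler('z',yaw)*Ro.from_euler('x',np.pi)).as_matrix()
    r=Ro.from_matrix(T[:3,:3].T@Rt).as_rotvec(degrees=True)/4
    print('t',round(s['time_s'],2),'pos',s['tool_pos'].round(1),'rpy',s['orientation'].round(3),'F',s['wrist_force'].round(1),'gap',round(s['finger_gap'],1))
    print('shift',d.round(2),'turn',r.round(2))
E
python3 -c "
from h import *
togo(446.7,365,190,.45)"
python3 -m crank '[[-0.18,0.82,0.18,0,0,0],[-0.18,0.82,0.18,0,0,0],[-0.18,0.82,0.18,0,0,0],[-0.18,0.82,0.18,0,0,0],[-0.18,0.82,0.18,0,0,0],[-0.18,0.82,0.18,0,0,0],[-0.18,0.82,0.18,0,0,0],[-0.18,0.82,0.18,0,0,0],[-0.18,0.82,0.18,0,0,0],[-0.18,0.82,0.18,0,0,0]]' 0.3
python3 -c "
from h import *
togo(446.7,365,190,.45)"
```

```text
t 0.15 pos [247.2 518.8 244.6] rpy [-3.141e+00  1.000e-03  1.126e+00] F [-0.3  0.4 -0.1] gap 85.3
shift [-1.76  8.21  1.82] turn [0.   0.02 9.68]
time_s: 0.98
tool_pos: [446.9, 363.5, 190.7]
orientation: [-3.141, 0.0, 1.126]
wrist_force: [-0.2, -0.8, -0.5]
finger_gap: 55.4
t 0.98 pos [446.9 363.5 190.7] rpy [-3.141  0.     1.126] F [-0.2 -0.8 -0.5] gap 55.4
shift [ 0.04 -0.03  0.02] turn [-0.    0.01  9.68]
```

```bash
python3 -m crank '[[0,0,0,0,0,1],[0,0,0,0,0,1],[0,0,0,0,0,1],[0,0,0,0,0,1],[0,0,0,0,0,1],[0,0,0,0,0,1],[0,0,0,0,0,1],[0,0,0,0,0,1],[0,0,0,0,0,1],[0,0,0,0,0,0.68]]'
python3 -c "
from h import *
togo(446.7,365,190,.45)
s,f=shot('wrist','w1')
for z in (92,140): print(proj('wrist',[446.7,365,z],s))
print(proj('wrist',[473.7,309,92],s))"
```

```text
time_s: 1.82
tool_pos: [446.0, 364.4, 190.9]
orientation: [-3.142, 0.001, 0.447]
wrist_force: [1.2, -1.0, -0.4]
finger_gap: 55.3
t 1.82 pos [446.  364.4 190.9] rpy [-3.142e+00  1.000e-03  4.470e-01] F [ 1.2 -1.  -0.4] gap 55.3
shift [ 0.03 -0.01  0.03] turn [-0.    0.01 -0.05]
[321.85016998 198.31106685]
[322.24135164 227.47278804]
[321.98672493 274.99671334]
```

View pics/w1.png

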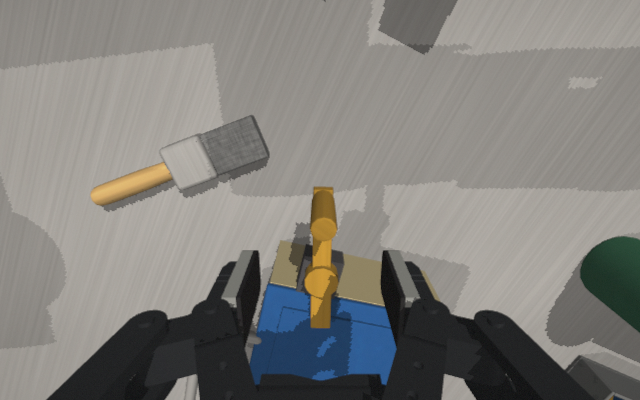

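The wrist view shows the brass post top at (323,228), within a pixel of the prediction, and the jaws straddle it. I go down, narrow the jaws and swing the post along its arc.

```bash
python3 -m crank '[[0.03,0,0.5,0,0,0],[0,0,0.5,0,0,0],[0,0,0.5,0,0,0],[0,0,0.5,0,0,0],[0,0,0.5,0,0,0],[0,0,0,0,0,0]]'
python3 -m crank '[[0,0,0,0,0,0],[0,0,0,0,0,0],[0,0,0,0,0,0],[0,0,0,0,0,0]]' -0.25
python3 -c "
from h import *
togo(446.7,365,115,.45)
# arc rows: tool frame turning -az per step (ccw world), chord
a=4/57.2958; print('chord units per 4deg',2*65*np.sin(a/2)/30)
"
```

```text
time_s: 2.37
tool_pos: [444.9, 363.7, 112.8]
orientation: [3.141, 0.006, 0.451]
wrist_force: [-0.1, -1.5, -1.2]
finger_gap: 55.4
time_s: 2.7
tool_pos: [447.7, 365.3, 117.5]
orientation: [-3.142, -0.002, 0.45]
wrist_force: [0.5, -0.2, 0.7]
finger_gap: 31.7
t 2.7 pos [447.7 365.3 117.5] rpy [-3.142e+00 -2.000e-03  4.500e-01] F [ 0.5 -0.2  0.7] gap 31.7
shift [-0.04 -0.01  0.08] turn [-0.   -0.03  0.01]
chord units per 4deg 0.15123109832464712
```

```bash
python3 -m crank '[[-0.15,0,0,0,0,-1],[-0.15,0,0,0,0,-1],[-0.15,0,0,0,0,-1],[-0.15,0,0,0,0,-1],[-0.15,0,0,0,0,-1],[-0.15,0,0,0,0,-1],[-0.15,0,0,0,0,-1],[-0.15,0,0,0,0,-1],[-0.15,0,0,0,0,-1],[-0.15,0,0,0,0,-1]]'
python3 -c "
from h import *
a=.236+40/57.3+.214
print(475-65*np.sin(a),306.2+65*np.cos(a))
togo(475-65*np.sin(a),306.2+65*np.cos(a),115,a)"
```

```text
time_s: 3.53
tool_pos: [415.8, 334.6, 117.3]
orientation: [3.14, -0.002, 1.152]
wrist_force: [0.7, 1.0, -0.7]
finger_gap: 32.0
415.7214249948805 332.8655310346977
t 3.53 pos [415.8 334.6 117.3] rpy [ 3.140e+00 -2.000e-03  1.152e+00] F [ 0.7  1.  -0.7] gap 32.0
shift [-0.05  0.02  0.08] turn [ 0.02 -0.03  0.06]
```

```bash
python3 -m crank '[[-0.15,0,0,0,0,-1],[-0.15,0,0,0,0,-1],[-0.15,0,0,0,0,-1],[-0.15,0,0,0,0,-1],[-0.15,0,0,0,0,-1],[-0.15,0,0,0,0,-1],[-0.15,0,0,0,0,-1],[-0.15,0,0,0,0,-1],[-0.15,0,0,0,0,-1],[-0.15,0,0,0,0,-1]]'
python3 -m crank '[[-0.15,0,0,0,0,0],[-0.1,0,0,0,0,0],[-0.1,0,0,0,0,0],[0,0,0,0,0,0]]'
python3 -c "
from h import *
a=1.65+.214
togo(475-65*np.sin(a),306.2+65*np.cos(a),115,a)
s,f=shot('wrist','w2')"
```

```text
time_s: 4.37
tool_pos: [410.9, 290.8, 117.3]
orientation: [3.14, -0.001, 1.85]
wrist_force: [-0.8, 0.4, 0.6]
finger_gap: 32.2
time_s: 4.7
tool_pos: [413.7, 280.0, 116.5]
orientation: [3.141, 0.0, 1.845]
wrist_force: [0.1, -0.4, 0.3]
finger_gap: 31.8
t 4.7 pos [413.7 280.  116.5] rpy [3.141 0.    1.845] F [ 0.1 -0.4  0.3] gap 31.8
shift [0.25 0.04 0.05] turn [ 0.01  0.   -0.27]
```

View pics/w2.png

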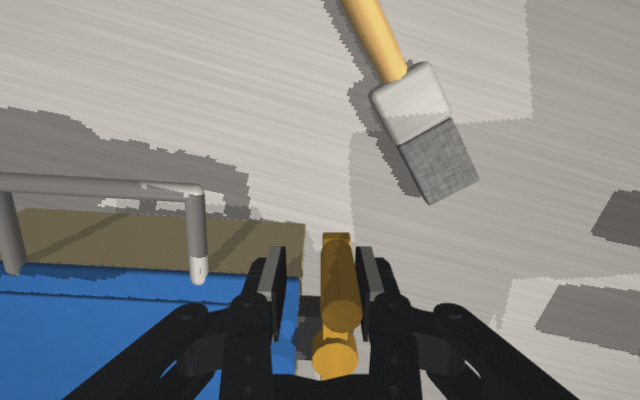

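The brass post stands between the jaws at about (340,300), near the trailing finger, and the lever points towards the robot. The lock is at its stop. I lift off and go to the lid bar.

```bash
python3 -m crank '[[0.1,0,-0.5,0,0,0],[0,0,-0.7,0,0,0],[0,0,-0.9,0,0,0],[0,0,0,0,0,1],[0,0,0,0,0,1],[0,0,0,0,0,1],[0,0,0,0,0,1],[0,0,0,0,0,1],[0,0,0,0,0,1],[0,0,0,0,0,1]]'
python3 -m crank '[[0,0,0,0,0,1],[0,0,0,0,0,1],[0,0,0,0,0,1],[0,0,0,0,0,1],[0,0,0,0,0,1],[0,0,0,0,0,1],[0,0,0,0,0,1],[0,0,0,0,0,1],[0,0,0,0,0,1],[0,0,0,0,0,1]]'
python3 -m crank '[[0,0,0,0,0,1],[0,0,0,0,0,1],[0,0,0,0,0,1],[0,0,0,0,0,1],[0,0,0,0,0,1],[0,0,0,0,0,1],[0,0,0,0,0,0.4],[0,0,0,0,0,0]]'
python3 -c "
from h import *
togo(416,163,160,.214)"
```

```text
time_s: 5.58
tool_pos: [412.6, 283.4, 179.3]
orientation: [3.141, 0.0, 1.354]
wrist_force: [-0.1, 0.0, -0.6]
finger_gap: 32.1
time_s: 6.42
tool_pos: [412.6, 283.3, 179.3]
orientation: [3.141, -0.0, 0.655]
wrist_force: [1.0, 0.4, -0.6]
finger_gap: 32.0
time_s: 7.08
tool_pos: [412.6, 283.3, 179.3]
orientation: [3.141, -0.0, 0.211]
wrist_force: [-0.7, -0.3, -0.0]
finger_gap: 32.1
t 7.08 pos [412.6 283.3 179.3] rpy [ 3.141 -0.     0.211] F [-0.7 -0.3 -0. ] gap 32.1
shift [-0.73  3.95  0.64] turn [ 0.   -0.   -0.04]
```

```bash
python3 -m crank '[[-0.15,0.8,0,0,0,0],[-0.15,0.8,0,0,0,0],[-0.15,0.8,0.1,0,0,0],[-0.15,0.8,0.2,0,0,0],[-0.13,0.75,0.2,0,0,0],[0,0,0,0,0,0]]' -0.05
python3 -c "
from h import *
togo(416,163,160,.214)
s,f=shot('wrist','w3'); x=np.array([.977,.2125,0]);y=np.array([-.2125,.977,0])
for k in (-50,0,50): print(proj('wrist',np.array([416,163,78])+k*y,s))"
```

```text
time_s: 7.58
tool_pos: [415.6, 160.0, 163.3]
orientation: [3.14, 0.002, 0.211]
wrist_force: [-0.4, -0.7, 0.3]
finger_gap: 40.9
t 7.58 pos [415.6 160.  163.3] rpy [3.14e+00 2.00e-03 2.11e-01] F [-0.4 -0.7  0.3] gap 40.9
shift [ 0.03 -0.1   0.11] turn [ 0.02  0.03 -0.04]
[322.26128445 267.48487499]
[322.12875028 201.61136317]
[321.97568176 125.53165544]
```

View pics/w3.png

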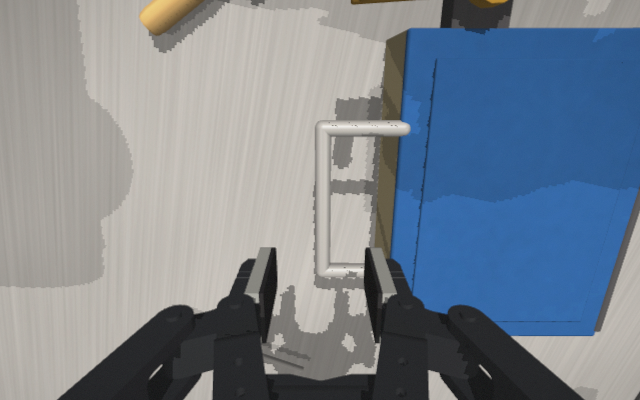

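The bar's image (322, 125–270) matches the prediction. I lower onto it and grip.

```bash
python3 -m crank '[[0.02,-0.1,0.5,0,0,0],[0,0,0.5,0,0,0],[0,0,0.5,0,0,0],[0,0,0.5,0,0,0],[0,0,0.5,0,0,0],[0,0,0.4,0,0,0],[0,0,0,0,0,0]]'
python3 -m crank '[[0,0,0,0,0,0],[0,0,0,0,0,0],[0,0,0,0,0,0],[0,0,0,0,0,0],[0,0,0,0,0,0],[0,0,0,0,0,0]]' -1
python3 -c "
from h import *
togo(416,163,73,.214)
s=sensors.observe(); r=205;z0=3
ps=[]
for k in range(0,25):
    th=k*0.0667; c=np.cos(th);n=np.sin(th)
    ps.append((205-(205*c-0*3)+3*n, 205*n+3*c-3))
ps=np.array(ps); print(np.round(np.diff(ps,axis=0)/30,2).tolist())"
```

```text
time_s: 8.22
tool_pos: [414.5, 166.6, 75.4]
orientation: [-3.141, 0.004, 0.214]
wrist_force: [-0.7, 0.7, 0.1]
finger_gap: 40.6
time_s: 8.72
tool_pos: [415.8, 166.2, 78.2]
orientation: [-3.141, 0.001, 0.213]
wrist_force: [-5.3, -0.1, 6.1]
finger_gap: 7.4
t 8.72 pos [415.8 166.2  78.2] rpy [-3.141e+00  1.000e-03  2.130e-01] F [-5.3 -0.1  6.1] gap 7.4
shift [-0.01  0.1   0.17] turn [-0.    0.01 -0.01]
[[0.02, 0.46], [0.05, 0.45], [0.08, 0.45], [0.11, 0.44], [0.14, 0.43], [0.17, 0.42], [0.2, 0.41], [0.22, 0.4], [0.25, 0.38], [0.28, 0.36], [0.3, 0.34], [0.32, 0.32], [0.34, 0.3], [0.36, 0.28], [0.38, 0.25], [0.39, 0.23], [0.41, 0.2], [0.42, 0.17], [0.43, 0.14], [0.44, 0.12], [0.45, 0.09], [0.45, 0.06], [0.46, 0.03], [0.46, -0.01]]
```

```bash
python3 -m crank '[[0,0,0,0,0,0],[0,0,0,0,0,0],[0,0,0,0,0,0]]'
python3 -c "
from h import *
s,f=shot('wrist','w4')"
```

```text
time_s: 8.97
tool_pos: [415.8, 166.1, 78.2]
orientation: [-3.141, 0.0, 0.213]
wrist_force: [-5.2, -0.6, 5.8]
finger_gap: 7.5
```

View pics/w4.png

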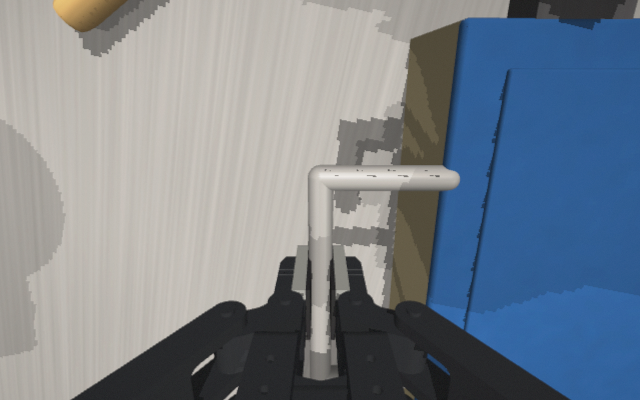

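The bar is held between the fingers (bar at column 320, rows 165–375). I raise the lid along its arc.

```bash
python3 -m crank '[[0.02,0,-0.46,0,0,0],[0.05,0,-0.45,0,0,0],[0.08,0,-0.45,0,0,0],[0.11,0,-0.44,0,0,0],[0.14,0,-0.43,0,0,0],[0.17,0,-0.42,0,0,0]]'
python3 -m crank '[[0.2,0,-0.41,0,0,0],[0.22,0,-0.4,0,0,0],[0.25,0,-0.38,0,0,0],[0.28,0,-0.36,0,0,0],[0.3,0,-0.34,0,0,0],[0.32,0,-0.32,0,0,0]]'
python3 -c "
from h import *
th=12*.0667;d=205-205*np.cos(th)+3*np.sin(th);h=205*np.sin(th)+3*np.cos(th)-3
togo(415.8+.977*d,166.2+.2125*d,76+h,.214)"
```

```text
time_s: 9.52
tool_pos: [431.7, 169.6, 157.3]
orientation: [-3.141, 0.002, 0.213]
wrist_force: [-0.1, 0.3, -5.0]
finger_gap: 8.0
time_s: 10.02
tool_pos: [474.9, 178.9, 223.8]
orientation: [3.141, 0.01, 0.214]
wrist_force: [-17.5, -4.3, 12.5]
finger_gap: 7.5
t 10.02 pos [474.9 178.9 223.8] rpy [3.141 0.01  0.214] F [-17.5  -4.3  12.5] gap 7.5
shift [ 0.13 -0.01  0.05] turn [ 0.    0.15 -0.01]
```

```bash
python3 -m crank '[[0.26,0,-0.38,0,0,0],[0.34,0,-0.3,0,0,0],[0.38,0,-0.25,0,0,0],[0.39,0,-0.23,0,0,0]]'
python3 -m crank '[[0.41,0,-0.2,0,0,0],[0.42,0,-0.17,0,0,0],[0.43,0,-0.14,0,0,0],[0.44,0,-0.12,0,0,0]]'
python3 -c "
from h import *
th=20*.0667;d=205-205*np.cos(th)+3*np.sin(th);h=205*np.sin(th)+3*np.cos(th)-3
togo(415.8+.977*d,166.2+.2125*d,76+h,.214)"
```

```text
time_s: 10.35
tool_pos: [518.2, 188.1, 258.8]
orientation: [3.141, 0.002, 0.213]
wrist_force: [-5.4, -1.8, -0.4]
finger_gap: 7.6
time_s: 10.68
tool_pos: [569.0, 199.0, 279.6]
orientation: [3.141, -0.001, 0.213]
wrist_force: [-3.8, -1.6, 3.1]
finger_gap: 6.9
t 10.68 pos [569.  199.  279.6] rpy [ 3.141e+00 -1.000e-03  2.130e-01] F [-3.8 -1.6  3.1] gap 6.9
shift [ 0.1  -0.02  0.22] turn [ 0.01 -0.01 -0.01]
```

```bash
python3 -m crank '[[0.42,0,0.05,0,0,0],[0.42,0,0.05,0,0,0],[0.42,0,0.03,0,0,0],[0.42,0,0,0,0,0],[0,0,0,0,0,0]]'
python3 -c "
from h import *
s,f=shot('scene','s5');shot('wrist','w5')"
```

```text
time_s: 11.1
tool_pos: [624.5, 210.9, 283.3]
orientation: [3.141, -0.02, 0.213]
wrist_force: [2.1, 1.2, 27.9]
finger_gap: 7.2
```

View pics/s5.png

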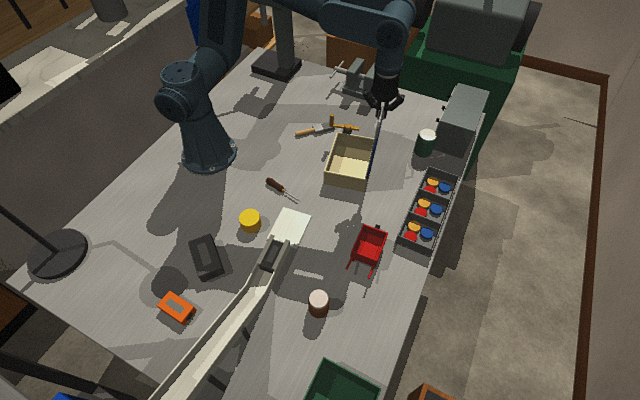

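View pics/w5.png

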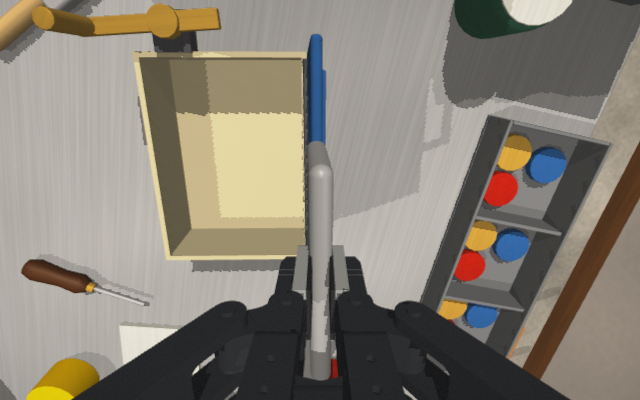

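The lid stands upright with the bar still between the fingers, and the bin is open with its lock lever aside at top left. I release and retreat upward.

```bash
python3 -m crank '[[0,0,-0.15,0,0,0],[0,0,0,0,0,0]]'
python3 -m crank '[[0,0,0,0,0,0],[0,0,0,0,0,0],[0,0,0,0,0,0],[0,0,-0.4,0,0,0],[0,0,-0.8,0,0,0],[0,0,-0.8,0,0,0]]' 0
python3 -c "
from h import *
togo(490,-345,150,1.692)
s,f=shot('scene','s6')
s,f=shot('top','t6')"
```

```text
time_s: 11.37
tool_pos: [621.2, 210.2, 283.5]
orientation: [3.141, -0.012, 0.213]
wrist_force: [1.5, 1.0, 16.8]
finger_gap: 7.2
time_s: 11.87
tool_pos: [617.2, 209.5, 337.0]
orientation: [-3.141, 0.004, 0.213]
wrist_force: [0.9, -0.1, -0.6]
finger_gap: 42.6
t 11.87 pos [617.2 209.5 337. ] rpy [-3.141  0.004  0.213] F [ 0.9 -0.1 -0.6] gap 42.6
shift [-8.03 17.17  6.26] turn [ -0.04   0.04 -21.19]
```

View pics/t6.png

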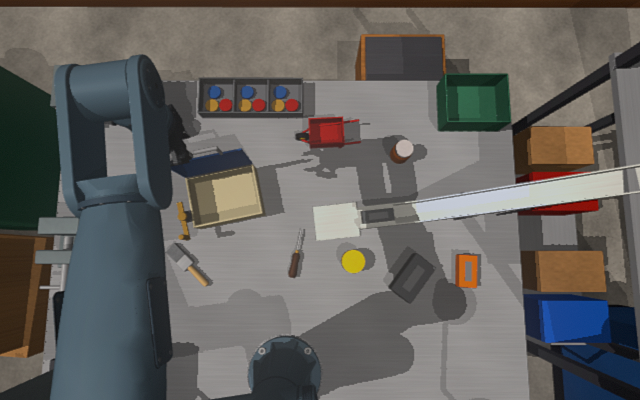

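View pics/s6.png

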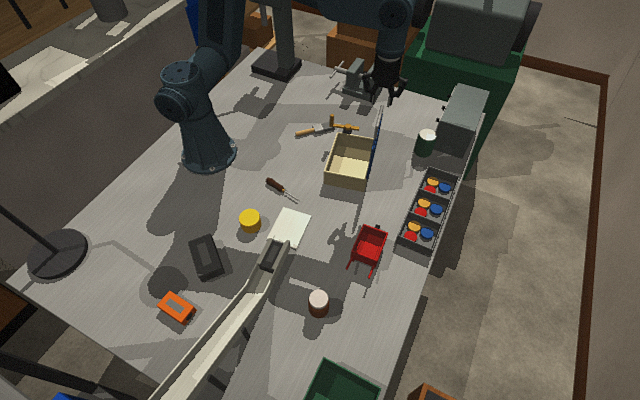

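The lid stays open by itself, with the lever aside, and nothing else has moved. I go over to the chute window.

```bash
python3 -m crank '[[-0.45,0.95,0,0,0,0],[-0.45,0.95,0,0,0,0],[-0.45,0.95,0,0,0,0],[-0.45,0.95,0,0,0,0],[-0.45,0.95,0,0,0,0],[-0.45,0.95,0,0,0,0],[-0.45,0.95,0,0,0,0],[-0.45,0.95,0,0,0,0],[-0.45,0.95,0,0,0,0],[-0.45,0.95,0,0,0,0]]' -1
python3 -m crank '[[-0.45,0.95,0,0,0,0],[-0.45,0.95,0,0,0,0],[-0.45,0.95,0,0,0,0],[-0.45,0.95,0,0,0,0],[-0.45,0.95,0,0,0,0],[-0.45,0.95,0,0,0,0],[-0.45,0.95,0,0,0,0],[-0.4,0.9,0,0,0,0],[0,0,0,0,0,1],[0,0,0,0,0,1]]'
python3 -m crank '[[0,0,0.4,0,0,1],[0,0,0.4,0,0,1],[0,0,0.4,0,0,1],[0,0,0.4,0,0,1],[0,0,0.4,0,0,1],[0,0,0.4,0,0,1],[0,0,0.4,0,0,1],[0,0,0.4,0,0,1],[0,0,0.4,0,0,1],[0,0,0.4,0,0,1]]'
python3 -m crank '[[0,0,0,0,0,1],[0,0,0,0,0,1],[0,0,0,0,0,1],[0,0,0,0,0,1],[0,0,0,0,0,1],[0,0,0,0,0,1],[0,0,0,0,0,1],[0,0,0,0,0,1],[0,0,0,0,0,1],[0,0,0,0,0,1]]'
python3 -c "
from h import *
togo(495.3,-382.4,180,-1.45)
s,f=shot('wrist','w7')"
```

```text
time_s: 12.8
tool_pos: [545.5, -98.8, 337.3]
orientation: [-3.141, 0.001, 0.213]
wrist_force: [0.5, -0.2, -0.3]
finger_gap: 0.1
time_s: 13.63
tool_pos: [489.1, -343.2, 336.6]
orientation: [-3.14, 0.001, 0.067]
wrist_force: [0.7, -0.2, -0.3]
finger_gap: -0.1
time_s: 14.47
tool_pos: [489.9, -341.1, 216.6]
orientation: [-3.141, 0.001, -0.628]
wrist_force: [-0.4, -0.2, -0.5]
finger_gap: -0.0
time_s: 15.3
tool_pos: [489.9, -341.2, 217.1]
orientation: [3.141, 0.001, -1.326]
wrist_force: [0.8, 0.7, -0.1]
finger_gap: -0.0
t 15.3 pos [ 489.9 -341.2  217.1] rpy [ 3.141e+00  1.000e-03 -1.326e+00] F [ 0.8  0.7 -0.1] gap -0.0
shift [1.38 0.16 1.24] turn [0.01 0.01 1.77]
```

View pics/w7.png

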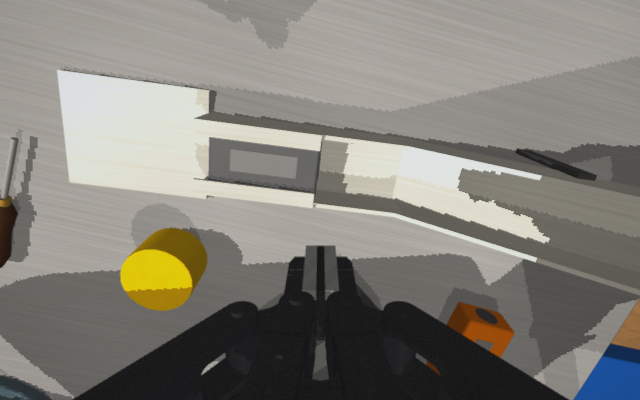

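```bash
python3 - <<'E'
from h import *
s=sensors.observe()
for n,u,v,z in [('apFo',57,70,6),('apFi',69,183,6),('apRo',210,90,6),('gapF+x',211,136,48),('gapF-x',208,183,48),('gapR+x',321,152,48),('gapR-x',316,193,48),('lipRear_out+x',323,134,48),('lipRear_out-x',314,207,48),('winend+x',402,146,6),('winend-x',393,198,6),('blkRearTop',318,170,42)]:
    print(n,onz('wrist',u,v,z,s)[:2].round(1))
E
python3 -c "
import cv2
f=cv2.imread('pics/w7.png');cv2.imwrite('pics/w7c.png',cv2.resize(f[80:230,190:350],None,fx=4,fy=4,interpolation=cv2.INTER_CUBIC))"
```

```text
apFo [515.5 -84.1]
apFi [405.2 -95.7]
apRo [ 531.4 -224.2]
gapF+x [ 498.6 -242.2]
gapF-x [ 455.6 -245.5]
gapR+x [ 507.5 -337.8]
gapR-x [ 469.4 -342.4]
lipRear_out+x [ 523.2 -335.7]
lipRear_out-x [ 455.7 -343.8]
winend+x [ 523.4 -416.9]
winend-x [ 468.8 -424.9]
blkRearTop [ 489.4 -339.4]
```

View pics/w7c.png

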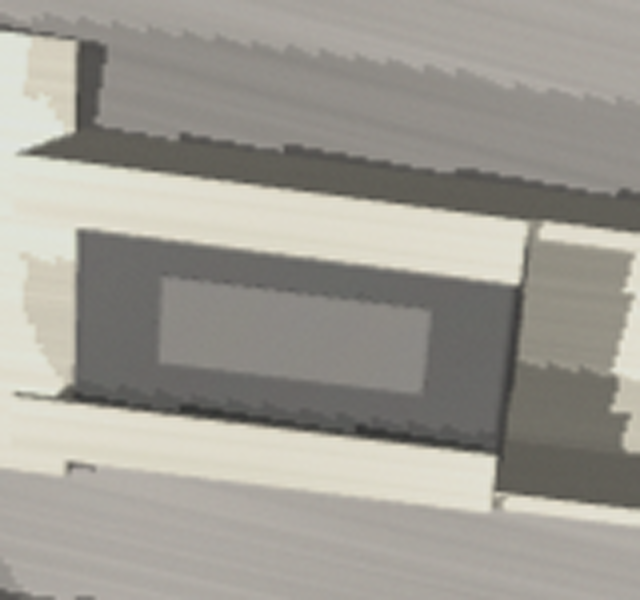

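```bash
python3 -m crank '[[0,0,0,0,0,1],[0,0,0,0,0,0.85],[0,0,0,0,0,0]]'
python3 -c "
from h import *
togo(492.1,-368.8,100,-1.4566)"
```

```text
time_s: 15.6
tool_pos: [489.9, -341.2, 217.2]
orientation: [3.141, 0.001, -1.453]
wrist_force: [-0.4, -0.6, 1.4]
finger_gap: -0.1
t 15.6 pos [ 489.9 -341.2  217.2] rpy [ 3.141e+00  1.000e-03 -1.453e+00] F [-0.4 -0.6  1.4] gap -0.1
shift [0.92 0.03 3.91] turn [0.01 0.01 0.05]
```

```bash
python3 -m crank '[[0.46,0.01,0,0,0,0.05],[0.46,0.02,0.5,0,0,0],[0,0,0.6,0,0,0],[0,0,0.6,0,0,0],[0,0,0.6,0,0,0],[0,0,0.6,0,0,0],[0,0,0.6,0,0,0],[0,0,0.4,0,0,0],[0,0,0,0,0,0]]'
python3 -c "
from h import *
togo(492.1,-368.8,26,-1.4566)
s,f=shot('wrist','w8')"
```

```text
time_s: 16.35
tool_pos: [490.9, -368.1, 97.1]
orientation: [3.138, 0.004, -1.455]
wrist_force: [0.2, -0.2, -0.1]
finger_gap: -0.3
t 16.35 pos [ 490.9 -368.1   97.1] rpy [ 3.138  0.004 -1.455] F [ 0.2 -0.2 -0.1] gap -0.3
shift [ 0.04 -0.05  2.37] turn [0.05 0.06 0.03]
```

View pics/w8.png

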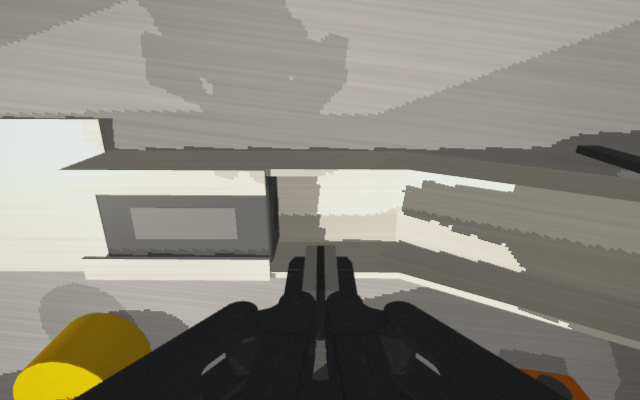

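```bash
python3 - <<'E'
from h import *
s=sensors.observe()
for n,u,v,z in [('gapR+',268,195,48),('gapR-',272,259,48),('wall+',340,170,48),('wall-',370,275,48),('blkRearTop',267,220,42),('blkRearTop2',271,245,42)]:
    print(n,onz('wrist',u,v,z,s)[:2].round(1))
print(proj('wrist',[490.9,-368.1,83],s))
E
```

```text
gapR+ [ 508.3 -337.9]
gapR- [ 468.5 -342.9]
wall+ [ 527.  -375.5]
wall- [ 464.5 -402. ]
blkRearTop [ 490.5 -337.7]
blkRearTop2 [ 474.4 -341.1]
[318.3576227  260.89630743]
```

```bash
python3 -m crank '[[0.02,-0.03,0.5,0,0,0],[0,0,0.5,0,0,0],[0,0,0.5,0,0,0],[0,0,0.5,0,0,0],[0,0,0.35,0,0,0],[0,0,0,0,0,0],[0,0,0,0,0,0]]'
python3 -c "
from h import *
togo(482.3-.114*48,-283.4+.9935*48,26,-1.4566)"
```

```text
time_s: 16.98
tool_pos: [493.5, -369.7, 30.3]
orientation: [-3.142, -0.0, -1.455]
wrist_force: [0.3, 0.4, 0.0]
finger_gap: -0.0
t 16.98 pos [ 493.5 -369.7   30.3] rpy [-3.142 -0.    -1.455] F [0.3 0.4 0. ] gap -0.0
shift [-4.5   0.04  0.14] turn [-0.   -0.    0.02]
```

```bash
python3 -m crank '[[-0.2,0,0.1,0,0,0],[-0.2,0,0,0,0,0],[-0.2,0,0,0,0,0],[-0.2,0,0,0,0,0],[-0.2,0,0,0,0,0],[-0.2,0,0,0,0,0],[-0.2,0,0,0,0,0]]'
python3 -m crank '[[-0.2,0,0,0,0,0],[-0.2,0,0,0,0,0],[-0.2,0,0,0,0,0],[-0.2,0,0,0,0,0],[-0.2,0,0,0,0,0],[-0.2,0,0,0,0,0],[-0.2,0,0,0,0,0]]'
python3 -c "
from h import *
togo(482.3-.114*48,-283.4+.9935*48,26,-1.4566)
s,f=shot('wrist','w9')"
```

```text
time_s: 17.57
tool_pos: [489.0, -328.0, 27.7]
orientation: [-3.14, -0.002, -1.456]
wrist_force: [0.5, -4.6, 0.3]
finger_gap: -0.1
time_s: 18.15
tool_pos: [484.3, -286.3, 27.7]
orientation: [-3.14, -0.002, -1.456]
wrist_force: [0.7, -5.4, 1.2]
finger_gap: -0.1
t 18.15 pos [ 484.3 -286.3   27.7] rpy [-3.140e+00 -2.000e-03 -1.456e+00] F [ 0.7 -5.4  1.2] gap -0.1
shift [-1.71  0.05  0.05] turn [-0.02 -0.03  0.01]
```

View pics/w9.png

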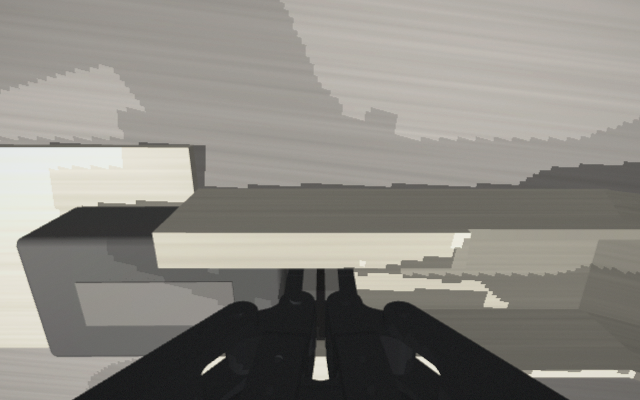

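The block is sliding out ahead of the fingers, with its front end at about (20,240), under a push of about 5 N. I continue.

```bash
python3 -m crank '[[-0.2,0,0,0,0,0],[-0.2,0,0,0,0,0],[-0.2,0,0,0,0,0],[-0.2,0,0,0,0,0],[-0.2,0,0,0,0,0],[-0.2,0,0,0,0,0],[-0.2,0,0,0,0,0],[-0.2,0,0,0,0,0],[-0.2,0,0,0,0,0],[0,0,0,0,0,0]]'
python3 -c "
from h import *
togo(482.3-.114*48,-283.4+.9935*48,26,-1.4566)
s,f=shot('wrist','w10');shot('top','t10');
f=cv2.imread('pics/t10.png');cv2.imwrite('pics/t10c.png',cv2.resize(f[170:310,290:480],None,fx=4,fy=4,interpolation=cv2.INTER_CUBIC))"
```

```text
time_s: 19.03
tool_pos: [477.8, -231.7, 27.4]
orientation: [-3.141, -0.0, -1.455]
wrist_force: [1.0, -1.4, 0.7]
finger_gap: 0.3
t 19.03 pos [ 477.8 -231.7   27.4] rpy [-3.141 -0.    -1.455] F [ 1.  -1.4  0.7] gap 0.3
shift [0.13 0.05 0.05] turn [-0.01 -0.    0.02]
```

View pics/w10.png

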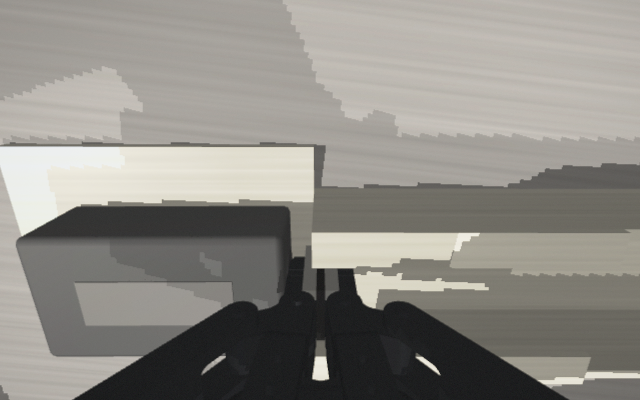

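View pics/t10c.png

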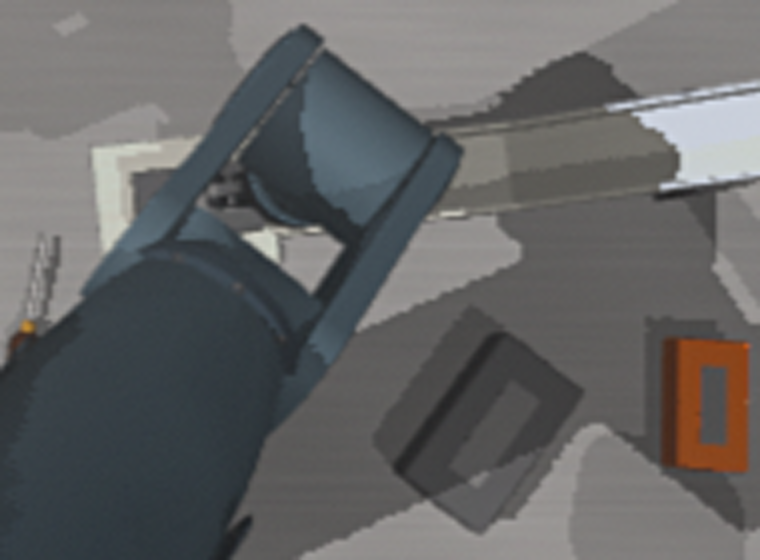

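```bash
python3 - <<'E'
from h import *
s=sensors.observe(); O=np.array([482.3,-283.4]);u=np.array([-.114,.9935]);v=np.array([-.9935,-.114])
for n,a,b,z in [('F+x',20,241,42),('F-x',53,355,42),('R+x',280,237,42),('R',279,285,42),('lipend',312,250,48)]:
    p=onz('wrist',a,b,z,s)[:2]; print(n,p.round(1),'chute',((p-O)@u).round(1),((p-O)@v).round(1))
E
```

```text
F+x [ 490.5 -119.8] chute 161.6 -26.8
F-x [ 437.9 -124.6] chute 162.8 26.0
R+x [ 503.  -214.3] chute 66.3 -28.5
R [ 482.6 -215.4] chute 67.5 -8.0
lipend [ 502.3 -226.2] chute 54.5 -26.4
```

The whole block is clear: its rear end is at chute x ≈ 65 mm and its centre at ≈ 113 mm, with the lips ending at 55. I rise and turn to straddle it.

```bash
python3 -m crank '[[0.15,0,0,0,0,0],[0,0,-0.6,0,0,0],[0,0,-0.8,0,0,0],[0,0,-0.8,0,0,0],[0,0,-0.8,0,0,0],[0,0,-0.8,0,0,0],[0,0,-0.5,0,0,-1],[0,0,0,0,0,-1],[0,0,0,0,0,-1],[0,0,0,0,0,-1]]'
python3 -m crank '[[0,0,0,0,0,-1],[0,0,0,0,0,-1],[0,0,0,0,0,-1],[0,0,0,0,0,-1],[0,0,0,0,0,-1],[0,0,0,0,0,-1],[0,0,0,0,0,-1],[0,0,0,0,0,-1],[0,0,0,0,0,-1],[0,0,0,0,0,-1]]' 1
python3 -m crank '[[0,0,0,0,0,-1],[0,0,0,0,0,-1],[0,0,0,0,0,-1],[0,0,0,0,0,-1],[0,0,0,0,0,-1],[0,0,0,0,0,-1],[0,0,0,0,0,-1],[0,0,0,0,0,-1],[0,0,0,0,0,-0.5],[0,0,0,0,0,0]]'
python3 -c "
from h import *
togo(469.4,-170.6,150,.114)"
```

```text
time_s: 19.97
tool_pos: [477.6, -236.6, 155.8]
orientation: [3.141, 0.001, -1.173]
wrist_force: [-0.3, 0.6, -0.3]
finger_gap: -0.1
time_s: 20.8
tool_pos: [477.4, -236.4, 155.1]
orientation: [-3.141, 0.002, -0.475]
wrist_force: [-0.2, 0.3, -0.4]
finger_gap: 85.3
time_s: 21.63
tool_pos: [477.4, -236.5, 155.2]
orientation: [-3.14, 0.001, 0.116]
wrist_force: [-0.4, 0.1, -0.3]
finger_gap: 85.2
t 21.63 pos [ 477.4 -236.5  155.2] rpy [-3.14e+00  1.00e-03  1.16e-01] F [-0.4  0.1 -0.3] gap 85.2
shift [-0.01 -2.21  0.18] turn [-0.03  0.02  0.03]
```

```bash
python3 -m crank '[[0,-0.55,0,0,0,0],[0,-0.55,0,0,0,0],[0,-0.55,0,0,0,0],[0,-0.55,0,0,0,0],[0,0,0,0,0,0]]'
python3 - <<'E'
from h import *
togo(469.4,-170.6,150,.114)
s,f=shot('wrist','w11')
p=np.array([469.4,-170.6]);u=np.array([-.114,.9935]);v=np.array([-.9935,-.114])
for a,b in [(50,28),(50,-28),(-50,-28),(-50,28)]:
    q=proj('wrist',[*(p+a*u+b*v),42],s); print(q.round()); cv2.circle(f,tuple(int(k) for k in q),3,(0,0,255),-1)
cv2.imwrite('pics/w11m.png',f)
E
```

```text
time_s: 22.05
tool_pos: [469.4, -167.0, 155.4]
orientation: [-3.139, 0.001, 0.117]
wrist_force: [0.0, 0.4, -0.8]
finger_gap: 85.4
t 22.05 pos [ 469.4 -167.   155.4] rpy [-3.139e+00  1.000e-03  1.170e-01] F [ 0.   0.4 -0.8] gap 85.4
shift [-0.01  0.12  0.18] turn [-0.03  0.02  0.05]
[280. 129.]
[360. 129.]
[355. 256.]
[284. 256.]
```

View pics/w11m.png

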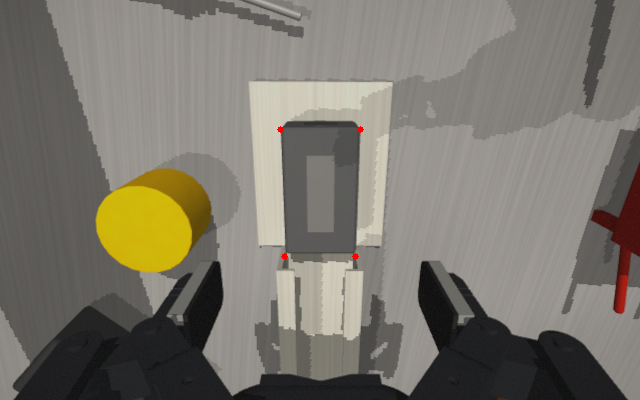

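The block is straight between the open jaws, with its corners within about 5 px of prediction (centre about 3 mm further forward, and I am on it). I go down and grip.

```bash
python3 -m crank '[[0,0,0.6,0,0,0],[0,0,0.6,0,0,0],[0,0,0.6,0,0,0],[0,0,0.6,0,0,0],[0,0,0.6,0,0,0],[0,0,0.5,0,0,0],[0,0,0.4,0,0,0],[0,0,0.4,0,0,0],[0,0,0,0,0,0],[0,0,0,0,0,0]]'
python3 -m crank '[[0,0,0,0,0,0],[0,0,0,0,0,0],[0,0,0,0,0,0],[0,0,0,0,0,0],[0,0,0,0,0,0],[0,0,0,0,0,0],[0,0,0,0,0,0],[0,0,0,0,0,0]]' -1
python3 -m crank '[[0,0,-0.3,0,0,0],[0,0,-0.5,0,0,0],[0,0,-0.6,0,0,0],[0,0,-0.6,0,0,0],[0,0,0,0,0,0]]'
python3 - <<'E'
from h import *
s,f=shot('wrist','w12'); print(s['wrist_force'],s['tool_pos'])
E
```

```text
time_s: 22.93
tool_pos: [470.1, -170.9, 26.5]
orientation: [-3.141, 0.001, 0.115]
wrist_force: [0.3, -0.2, 0.9]
finger_gap: 85.6
time_s: 23.6
tool_pos: [470.9, -171.7, 28.1]
orientation: [3.14, -0.001, 0.115]
wrist_force: [-2.3, 0.5, 4.3]
finger_gap: 55.2
time_s: 24.02
tool_pos: [472.3, -172.3, 90.3]
orientation: [3.138, -0.004, 0.115]
wrist_force: [2.5, -0.2, -6.5]
finger_gap: 54.9
[ 2.54051346 -0.22457652 -6.51072033] [ 472.29843351 -172.28083164   90.28010789]
```

View pics/w12.png

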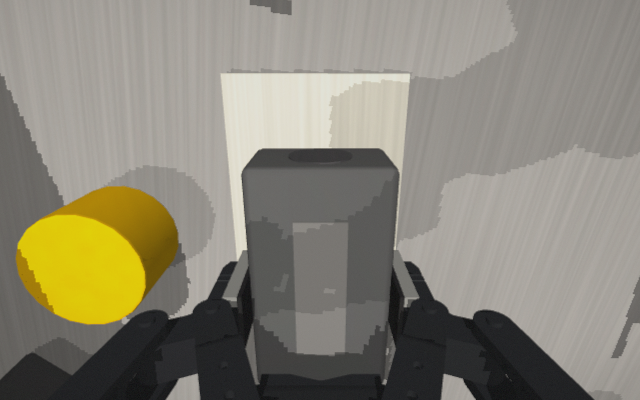

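The block is held straight and level between the pads (245–395, 150–375), and its weight shows as about 6.5 N. I lift it and carry it to the bin.

```bash
python3 -m crank '[[0,0,-0.6,0,0,0],[0,0,-0.7,0,0,0],[0,0,-0.7,0,0,0],[0,0,-0.7,0,0,0],[0,0,-0.6,0,0,0],[0,0,0,0,0,0]]'
python3 -c "
from h import *
togo(531.2,187.8,190,.214)"
```

```text
time_s: 24.57
tool_pos: [471.8, -172.1, 188.3]
orientation: [3.139, -0.004, 0.115]
wrist_force: [2.0, -0.6, -6.2]
finger_gap: 54.4
t 24.57 pos [ 471.8 -172.1  188.3] rpy [ 3.139 -0.004  0.115] F [ 2.  -0.6 -6.2] gap 54.4
shift [  3.34 -11.69  -0.08] turn [ 0.05 -0.05 -1.42]
```

```bash
python3 -m crank '[[0.1,-0.35,0,0,0,0],[0.17,-0.6,0,0,0,0],[0.21,-0.74,0,0,0,0],[0.21,-0.74,0,0,0,0],[0.21,-0.74,0,0,0,0],[0.21,-0.74,0,0,0,0],[0.21,-0.74,0,0,0,0],[0.21,-0.74,0,0,0,0],[0.21,-0.74,0,0,0,0],[0.21,-0.74,0,0,0,0]]'
python3 -m crank '[[0.21,-0.74,0,0,0,0],[0.21,-0.74,0,0,0,0],[0.21,-0.74,0,0,0,0],[0.21,-0.74,0,0,0,0],[0.21,-0.74,0,0,0,0],[0.21,-0.74,0,0,0,0],[0.15,-0.5,0,0,0,-0.4],[0.12,-0.38,0,0,0,-0.5],[0,0,0,0,0,-0.5],[0,0,0,0,0,0]]'
python3 -c "
from h import *
togo(531.2,187.8,190,.214)
s,f=shot('wrist','w13');shot('scene','s13')"
```

```text
time_s: 25.4
tool_pos: [503.1, 42.2, 182.9]
orientation: [-3.14, 0.004, 0.115]
wrist_force: [0.8, -0.5, -6.7]
finger_gap: 54.7
time_s: 26.23
tool_pos: [530.3, 204.8, 183.5]
orientation: [-3.141, 0.004, 0.216]
wrist_force: [-0.1, -0.1, -6.8]
finger_gap: 54.8
t 26.23 pos [530.3 204.8 183.5] rpy [-3.141  0.004  0.216] F [-0.1 -0.1 -6.8] gap 54.8
shift [-0.09  0.56 -0.22] turn [-0.    0.06  0.03]
```

View pics/w13.png

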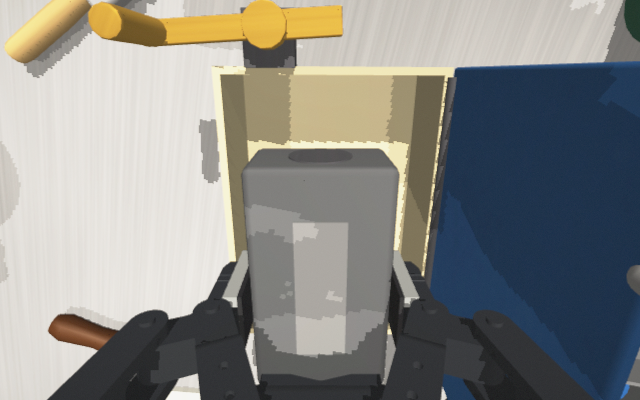

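View pics/s13.png

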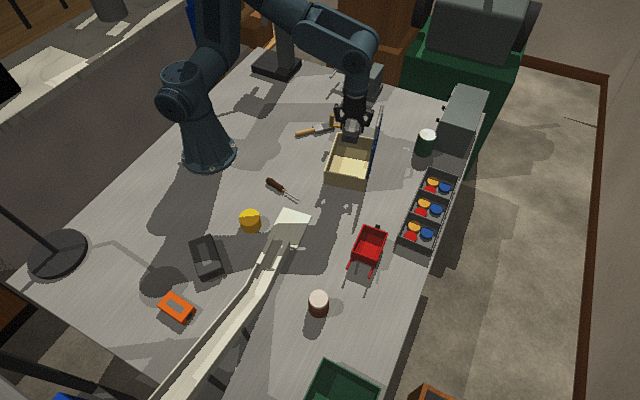

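```bash
python3 - <<'E'
from h import *
s=sensors.observe(); c=np.array([539,189.5]);x=np.array([.977,.2125]);y=np.array([-.2125,.977])
for a,b in [(213,67),(455,67),(224,76),(447,76),(233,250),(431,250)]:
    p=onz('wrist',a,b,75,s)[:2]-c; print((p@x).round(1),(p@y).round(1))
togo(538,189.5,24,.214)
E
```

```text
-74.6 103.1
82.0 102.7
-68.0 97.5
77.5 97.2
-73.0 -30.2
80.2 -30.4
t 26.33 pos [530.8 203.9 184.2] rpy [3.142e+00 3.000e-03 2.120e-01] F [-0.3 -0.7 -6.6] gap 55.3
shift [0.15 0.52 5.34] turn [ 0.    0.04 -0.02]
```

```bash
python3 -m crank '[[0.22,0.5,0,0,0,0],[0,0.05,0.4,0,0,0],[0,0,0.5,0,0,0],[0,0,0.6,0,0,0],[0,0,0.6,0,0,0],[0,0,0.6,0,0,0],[0,0,0.5,0,0,0],[0,0,0,0,0,0]]'
python3 - <<'E'
from h import *
s,f=shot('wrist','w14')
togo(540,189.7,27,.214)
E
```

```text
time_s: 27.0
tool_pos: [538.3, 188.4, 85.3]
orientation: [-3.141, 0.008, 0.211]
wrist_force: [-1.4, -0.9, -7.2]
finger_gap: 54.7
t 27.05 pos [539.4 188.6  87.2] rpy [-3.141  0.006  0.211] F [-0.5 -0.2 -7. ] gap 54.9
shift [ 0.04 -0.03  2.01] turn [-0.01  0.08 -0.04]
```

View pics/w14.png

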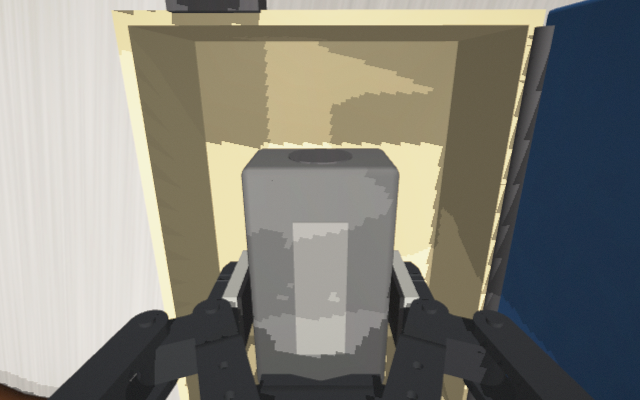

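The block sits near the middle between the bin's side walls (rim from column 128 to 528, block at 320). I lower it the rest of the way.

```bash
python3 -m crank '[[0.06,0,0.3,0,0,0],[0,0,0.4,0,0,0],[0,0,0.4,0,0,0],[0,0,0.4,0,0,0],[0,0,0.2,0,0,0],[0,0,0.1,0,0,0],[0,0,0,0,0,0],[0,0,0,0,0,0]]'
python3 -m crank '[[0,0,0.06,0,0,0],[0,0,0.06,0,0,0],[0,0,0,0,0,0]]'
```

```text
time_s: 27.72
tool_pos: [543.7, 189.8, 35.9]
orientation: [3.142, -0.0, 0.213]
wrist_force: [0.4, 0.3, -6.5]
finger_gap: 55.1
time_s: 27.97
tool_pos: [543.7, 189.8, 32.4]
orientation: [3.142, -0.0, 0.213]
wrist_force: [-0.3, -0.7, -6.2]
finger_gap: 55.1
```

```bash
python3 -m crank '[[0,0,0.06,0,0,0],[0,0,0.05,0,0,0],[0,0,0,0,0,0]]'
python3 -m crank '[[0,0,0.05,0,0,0],[0,0,0,0,0,0],[0,0,0,0,0,0]]'
python3 -m crank '[[0,0,0.04,0,0,0],[0,0,0,0,0,0],[0,0,0,0,0,0]]'
```

```text
time_s: 28.22
tool_pos: [543.4, 189.7, 28.7]
orientation: [-3.142, 0.0, 0.213]
wrist_force: [-0.5, -0.3, -6.9]
finger_gap: 55.0
time_s: 28.47
tool_pos: [543.5, 189.7, 27.4]
orientation: [-3.142, 0.0, 0.213]
wrist_force: [0.1, -0.4, -6.9]
finger_gap: 54.7
time_s: 28.72
tool_pos: [543.6, 189.8, 27.2]
orientation: [3.141, -0.0, 0.213]
wrist_force: [-5.4, -1.7, 4.9]
finger_gap: 54.6
```

The floor now carries the block: the force went from -6.9 to +4.9 N. I release and retreat.

```bash
python3 -m crank '[[0,0,0,0,0,0],[0,0,0,0,0,0],[0,0,0,0,0,0],[0,0,0,0,0,0]]' 0.6
python3 -m crank '[[0,0,-0.2,0,0,0],[0,0,-0.4,0,0,0],[0,0,-0.6,0,0,0],[0,0,-0.8,0,0,0],[0,0,-0.8,0,0,0],[0,0,-0.8,0,0,0],[-0.3,0,-0.8,0,0,0],[-0.3,0,-0.8,0,0,0],[-0.3,0,-0.6,0,0,0],[0,0,0,0,0,0]]'
python3 - <<'E'
from h import *
shot('wrist','w15');shot('scene','s15');print(sensors.observe()['wrist_force'])
E
```

```text
time_s: 29.05
tool_pos: [544.2, 189.8, 26.6]
orientation: [3.142, -0.001, 0.213]
wrist_force: [0.2, 0.3, -0.1]
finger_gap: 68.2
time_s: 29.88
tool_pos: [518.6, 184.4, 206.0]
orientation: [3.141, -0.008, 0.213]
wrist_force: [1.0, 0.1, 0.1]
finger_gap: 68.0
[-0.23125691 -0.59699122 -0.55827106]
```

View pics/w15.png

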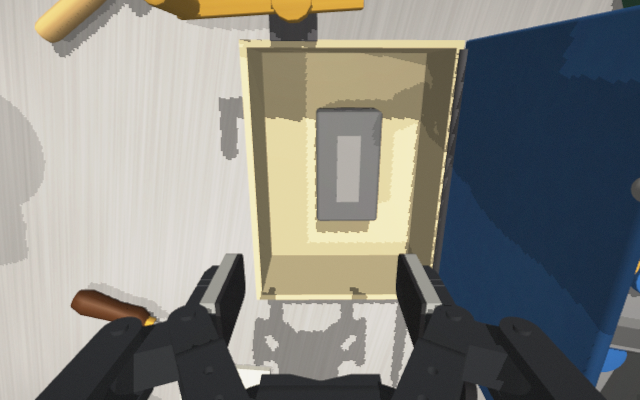

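View pics/s15.png

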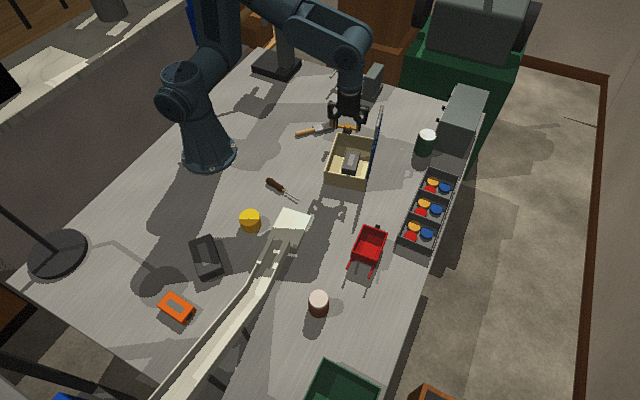

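The block lies flat in the middle of the bin floor (317–382, 108–220), the lid is upright, the lever points at the robot, and the gripper touches nothing. I hand in.

```bash
python3 -c "
from h import *
print(arm.job_done())"
```

```text
the job is handed in; nothing more can be done
None
```

I finished the job and handed it in at about 30 s of the 72 s allowed; the hand-in reports no verdict.

- **Cam lock:** I swung it to its stop at about 1.6 rad while the lid was still shut.
- **Lid:** I raised it by its bar to about 1.6 rad. It stayed up by itself after I let go.
- **Push:** I pushed the zinc block out through the gap between the lips with closed fingers, at about 5 N. Its centre ended at about chute x = 114 mm, clear of the lips.
- **Placing:** I gripped the block across its width and carried it level to the bin. I lowered it until the floor took its weight, then released it.

**Last checks:** The final pictures show the block flat near the middle of the bin floor, the lid upright and the lever aside. The bystanders look unmoved by eye. The wrist force after release was about 0 N.

**Disagreements:**
- The finger gap read about 7.5 mm on the 10 mm bar, but the bar was held securely.
- The arc I commanded for the lid was a few millimetres off. It loaded the wrist with 20 to 28 N for short spells, within the limit.
- The bin centre measured about 3 mm further along its x in the wrist view than in the top view, so I used a point between the two.

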